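# Release the saw's portion gauge and hold it up level

### The job

I need to clean under the portion gauge of this saw table: turn the black T-knob of its catch anticlockwise as far as it goes, then take the white gauge plate, lift it straight up off its two studs and keep it level all the way. Finish holding it, still and level, about 10 cm above its place on the carriage; do not put it down or let go, and leave the other things on the bench where they are.

Things in the scene. Friction and masses are not known exactly. Their poses are not given: they have to be found in the camera images.
- saw_table: stainless work table of a bone saw, off its machine and lying fixed on the bench: flat, 340 (x) x 440 (y) x 36 mm high. Origin: centre of its underside, on the bench. A gauge rail 30 mm wide and 10 mm high runs along its y over the +y half. Two black star knobs on its -y side face are not part of the job
- carriage: aluminium gauge carriage, 170 (x) x 107 (y) mm, fixed on the rail; it does not move in this job. Origin: on the saw table's top, midway between its two studs. Its deck is 22 mm above the origin; on it stand two steel studs 12 mm in diameter and 14 mm high, at x = -50 and +50 mm, y = 0; the catch turns about a post at x = 0, y = +46 mm
- catch (a joint): turn catch, rad: 0 = locked (its steel arm, 40 x 16 mm, points along the carriage's -y, 2 mm above the gauge's foot, and blocks lifting); grows as the knob turns anticlockwise seen from above; end stop at 1.5 = free (arm clear of the foot from 1.35). Light friction (0.06 N m): it stays where it is left
- catch_grip (a point): centre of the catch's black T-knob: a bar 56 mm long (its own y), 14 mm wide (its own x), 24 mm high, this point at mid height, 63 mm above the carriage's origin; vertical axis z; it turns with the catch and lies along the arm. The arm's upper face is 26 mm below this point
- gauge: loose portion gauge, 0.5 to 0.8 kg: white plate on edge, 260 mm long (x), 14 thick (y), 85 high, along the -y edge of a steel foot 160 (x) x 62 (y) x 5 mm with two 17 mm holes over the carriage's studs. Origin: underside of the foot, midway between the holes; seated, it is 22 mm above the carriage's origin, axes parallel (2 mm play)
- gauge_grip (a point): middle of the white plate's top edge, 90 mm above the foot's underside; axes as the gauge (x along the plate, y across its 14 mm thickness). The gauge balances lengthwise about this point; gripped there across the thickness, 40 N or more, it stays level
- brush: cleaning brush 190 mm long, lying on the saw table; bystander
- bearing: ball bearing, ring 52 mm across and 15 mm high, lying on the saw table; bystander
- guide_block: small blade guide, brass block 50 x 32 x 24 mm with steel pin, on the saw table; bystander
- wrench: wrench 180 mm long, lying on the bench; bystander
- screwdriver: screwdriver 200 mm long, lying on the bench; bystander
- bottle: white bottle 68 mm across, 190 mm high, standing on the bench; bystander

How it is judged (in metres and radians):
On the way, in this order (a step that is already met when the one before it is completed fails the run):
1. the catch is turned to its anticlockwise end stop while the gauge still sits on the carriage (value of joint catch above 1.4 rad and z of gauge in the frame of carriage below 0.03 m), for 0.2 s.
2. the gauge is lifted clear of the carriage, level, in the fingers (z of gauge in the frame of carriage between 0.082 and 0.202 m and horizontal distance between gauge and carriage below 0.08 m and angle between gauge's own z axis and vertical below 0.1 rad and contact force between the fingers and gauge above 3 N and contact force between gauge and carriage below 0.3 N and contact force between gauge and saw_table below 0.3 N), for 0.2 s.
At the end, for the whole second after the job is handed in: The catch is at its free end stop (above 1.4 rad); the gauge is gripped in the fingers, its foot 60 to 180 mm above the carriage's deck and within 80 mm sideways of its seat, tilted less than 0.10 rad, touching neither carriage nor saw table, and still (below 20 mm/s and 0.1 rad/s) (all of step 2 and value of joint catch above 1.4 rad and linear speed of gauge below 0.02 m/s and angular speed of gauge below 0.1 rad/s); the arm keeps its last pose, push and grip.
It fails at once if the gauge is tipped by more than 0.26 rad (angle between gauge's own z axis and vertical above 0.26 rad).
It fails at once if a loose bystander is moved by more than 40 mm (distance of any of brush, bearing, guide_block, wrench, screwdriver, bottle from where it was at the start of the episode above 0.04 m).
It also fails if it takes over 45 s, if anything falls off the work surface, if the arm or the gripper's body presses on something with over 40 N, if the wrist force passes 120 N, or if a joint passes its speed limit or range.

### The arm

A 7-joint arm with a two-finger parallel gripper is mounted at the origin on the work surface. World frame = base frame: x ahead of the robot, y to its left, z up, the work surface at z = 0. Lengths are in m, angles in degrees, forces in N, time in s.
With the tool pointing down it reaches from about 0.425 to 0.875 m from the base axis. Payload 4.7 kg.
Tool frame: the origin (TCP) lies midway between the tips of the shut fingers; the grasp point (between the pads) lies 19 mm behind it (env.grip_point_offset is the distance from the TCP to the grasp point, in m); z points along the fingers, y is the line along which they close (so a half turn about z gives the same grasp; the last joint's range is limited). The gripper opens to 87 mm and grips with 3 to 60 N. Pads are 19 mm wide; open, the fingers measure 117 mm over their backs; the gripper's body (75 mm by 190 mm) begins 51 mm behind the grasp point.
Start: joints at [-70.124, 18.392, -4.016, 83.108, 1.295, 78.541, -3.26], TCP at [0.212, 0.614, 0.223] pointing down, gripper open.
Joint ranges: [-163.93, 163.93], [-17.29, 119.83], [-79.2, 71.16], [3.27, 140.29], [-89.18, 269.18], [5.43, 117.66], [-154.24, 154.24]. Speed limits (degrees/s): [147.25, 147.25, 180, 180, 180, 180, 180].

### API

Orientations are given as [roll, pitch, yaw] about the fixed x, y, z axes, in that order (R = Rz(yaw) Ry(pitch) Rx(roll)).
In Python, from cell import env gives the robot as it stands.
- The arm moves only by the shell command python3 -m jog 'ROWS' [FORCE]. ROWS is JSON, a list of rows, each a list of 7 numbers: the shift along the tool's x, y, z in m, then the turn, a rotation vector about the tool's x, y, z in rad, then the finger opening in m, from 0 to 0.087. A call has 1 to 12 rows; each row shifts and turns the commanded pose from where the row before left it, along the tool's axes as they then stand; what a row does not reach is not made up. A row lasts 1/12 s, in which the tool goes at most 41.7 mm and 7.16 degrees, less where a joint would pass 70% of its speed; a pose out of reach is approached as far as the arm can. A call is refused whole if a number of a shift passes 0.0417 or a number of a turn 0.125, either way. A call with a gripper value outside its range is refused whole. The fingers move at their own pace and stop on an object; FORCE is the grip in N (left out, the last holds). Time passes only in rows, so rows that do not move let the fingers close. It gives the time, the measured TCP pose, the force, the opening and the grip force at its end, in the units of the state.
- env.get_obs(): the state, without advancing time (a new reading comes with each control period).
- env.read_camera(name): name is "scene" or "top" or "wrist"; returns the picture (400x640x3 uint8, blue, green, red); there is no depth.
- env.get_calibration(name): a dict with "fov_y" (degrees; the focal length in pixels is half the picture's height over the tangent of half this angle, whatever the lens; pixels are square), "cx", "cy" (the principal point, pixels), "pose" (4x4, takes a point from camera to world coordinates). Camera axes: x right, y up, looking along -z (the intrinsics and any distortion apply to the point x, -y, -z); pixel columns grow to the right and rows downward; lengths in m; the calibration is good to about 2 mm. A picture is of the moment at which its call begins: read the wrist's pose just before it. get_calibration takes no time and is no camera call; for the wrist camera it gives the pose at the moment of the call.
- env.sign_off(): hands the job in; it is judged then, once.
The state is a dict: "time_s": time; "qpos": joint angles; "joint_velocities": joint speeds; "effort": joint torques, N m; "tool_pos": TCP position; "tool_rot": TCP orientation; "force": force on the tool from outside, world axes, zero at the start; "wrist_torque": the same for the moment, N m; "grip_width": finger opening in m; "grasp_force": force on a finger pad.
Only numpy, scipy, OpenCV 4.12 (cv2) and the standard library are available. Lean on these libraries where they do the work, as an engineer would, in place of code of your own. Each camera call takes 0.05 s, during which the arm holds its last target. There are 200 camera calls.

## Working session

There is one attempt and no reset: what is moved stays moved. The work goes in short steps, Python scripts to look and compute and a shell command to move; the robot and the scene stay as the last step left them, time stands still between calls to the robot, and variables do not carry over. Pictures are saved under pics/ and viewed, at most 10 in all, crops included, and the job is handed in when it is done.

```bash
ls; mkdir -p pics; cat > h.py <<'E'
import numpy as np,cv2
from cell import env
def grab(n,f):
    c=env.get_calibration(n); im=env.read_camera(n); cv2.imwrite(f'pics/{f}.png',im); np.savez(f'pics/{f}.npz',**{k:np.array(v) for k,v in c.items()},im=im); return c,im
def load(f):
    d=np.load(f'pics/{f}.npz',allow_pickle=True); return d
def ray(c,u,v):
    f=200/np.tan(np.radians(float(c['fov_y']))/2); P=np.array(c['pose'])
    d=np.array([(u-float(c['cx']))/f,-(v-float(c['cy']))/f,-1]); return P[:3,3],P[:3,:3]@d
def onz(c,u,v,z):
    o,d=ray(c,u,v); return o+d*(z-o[2])/d[2]
def tri(c1,p1,c2,p2):
    A=[];b=[]
    L=[ray(c1,*p1),ray(c2,*p2)]; M=0;q=0
    for o,d in L:
        d=d/np.linalg.norm(d); N=np.eye(3)-np.outer(d,d); M=M+N;q=q+N@o
    x=np.linalg.solve(M,q); gap=[np.linalg.norm(np.cross(x-o,d/np.linalg.norm(d))) for o,d in L]
    return x,gap
def proj(c,X):
    P=np.array(c['pose']); f=200/np.tan(np.radians(float(c['fov_y']))/2); x=P[:3,:3].T@(np.array(X)-P[:3,3])
    return float(c['cx'])-f*x[0]/x[2],float(c['cy'])+f*x[1]/x[2]
E
python3 - <<'E'
from h import *
for n in ['scene','top','wrist']:
    c,im=grab(n,n+'0'); print(n,{k:(np.round(v,3).tolist()) for k,v in c.items() if not isinstance(v,str)},[k for k in c])
print(env.get_obs(),env.grip_point_offset)
E
```

```text
pics
scene {'fov_y': 57.74, 'cx': 321.599, 'cy': 194.231, 'pose': [[0.878, -0.297, 0.376, 0.917], [0.479, 0.563, -0.673, -0.751], [-0.012, 0.771, 0.637, 0.798], [0.0, 0.0, 0.0, 1.0]]} ['fov_y', 'cx', 'cy', 'pose']
top {'fov_y': 43.889, 'cx': 310.966, 'cy': 205.29, 'pose': [[0.001, 0.995, -0.104, 0.396], [-1.0, 0.002, 0.001, -0.025], [0.001, 0.104, 0.995, 1.434], [0.0, 0.0, 0.0, 1.0]]} ['fov_y', 'cx', 'cy', 'pose']
wrist {'fov_y': 62.402, 'cx': 318.003, 'cy': 198.323, 'pose': [[0.326, -0.903, -0.281, 0.135], [0.945, 0.311, 0.098, 0.641], [-0.002, -0.297, 0.955, 0.383], [0.0, 0.0, 0.0, 1.0]]} ['fov_y', 'cx', 'cy', 'pose']
{'time_s': 0.15, 'qpos': array([-70.12500414,  18.42801083,  -4.01575506,  83.15947274,
         1.29384051,  78.54187259,  -3.2599341 ]), 'joint_velocities': array([ 0.08484486, -0.16097502,  0.11511541, -0.19197228,  0.03816716,
        0.02007456,  0.01367264]), 'effort': array([ 6.33401896e-05, -4.91799009e+01, -4.04705359e-01, -3.12880361e+01,
       -6.40667905e-02,  4.03505168e-02,  1.34380721e-04]), 'tool_pos': array([0.21223493, 0.61392007, 0.22172196]), 'tool_rot': array([-1.79915800e+02,  3.96871125e-03,  1.60934461e+02]), 'force': array([0.25046297, 0.26681753, 0.34577391]), 'wrist_torque': array([ 0.01738197, -0.01271973,  0.05032949]), 'grasp_force': 0.0, 'grip_width': 0.08693493300353336} 0.0187
```

View pics/scene0.png

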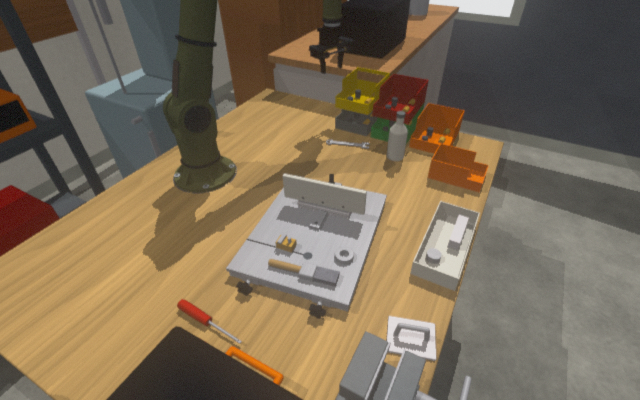

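View pics/top0.png

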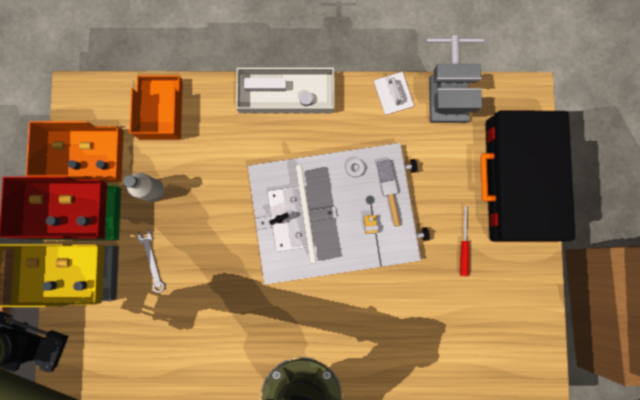

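The scene view shows the white plate at about (325,195) with the black knob behind it at (332,180). The top view shows the plate edge from (300,165) to (312,262) and the knob near (280,218). I'll enlarge both to measure them.

```bash
python3 - <<'E'
from h import *
a=load('top0')['im'][150:280,240:350]; b=load('scene0')['im'][160:240,270:390]
A=cv2.resize(a,None,fx=3.6,fy=3.6,interpolation=2); B=cv2.resize(b,None,fx=3.3,fy=3.3,interpolation=2)
o=np.zeros((max(len(A),len(B)),A.shape[1]+B.shape[1],3),np.uint8); o[:len(A),:A.shape[1]]=A; o[:len(B),A.shape[1]:]=B
print(o.shape,A.shape); cv2.imwrite('pics/z1.png',o)
c=load('top0')
for p in [(300,165),(312,262),(280,218)]: print(onz(c,*p,0.148 if p[0]>290 else .1))
E
```

```text
(468, 792, 3) (468, 396, 3)
[0.63643811 0.00219421 0.148     ]
[ 0.38338488 -0.02961842  0.148     ]
[0.50055176 0.05656781 0.1       ]
```

View pics/z1.png

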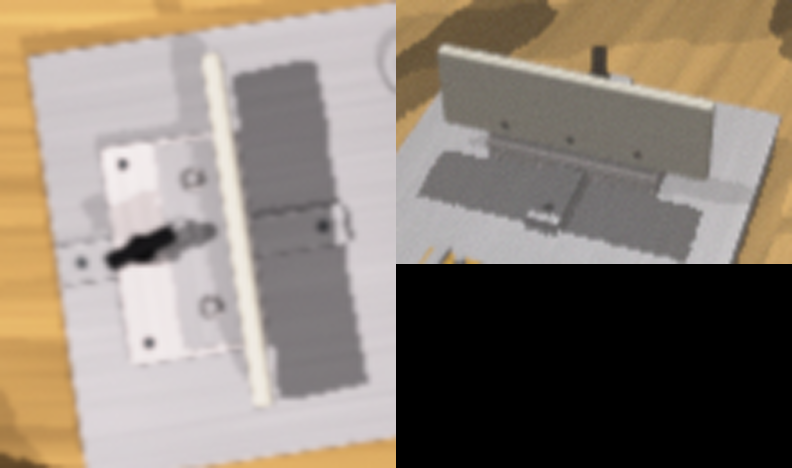

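The enlargement shows the plate's top edge from (210,55) to (262,403). The knob runs from (108,260) to (175,235), with its arm pointing at the plate, so the carriage yaw is about +7°. I'll bring the wrist camera over it next.

```bash
python3 -m jog '[[-0.0227,-0.0218,-0.003,0,0,0,0.087],[-0.0227,-0.0218,-0.003,0,0,0,0.087],[-0.0227,-0.0218,-0.003,0,0,0,0.087],[-0.0227,-0.0218,-0.003,0,0,0,0.087],[-0.0227,-0.0218,-0.003,0,0,0,0.087],[-0.0227,-0.0218,-0.003,0,0,0,0.087],[-0.0227,-0.0218,-0.003,0,0,0,0.087],[-0.0227,-0.0218,-0.003,0,0,0,0.087],[-0.0227,-0.0218,-0.003,0,0,0,0.087],[-0.0227,-0.0218,-0.003,0,0,0,0.087]]'
python3 -m jog '[[-0.0227,-0.0218,-0.003,0,0,0,0.087],[-0.0227,-0.0218,-0.003,0,0,0,0.087],[-0.0227,-0.0218,-0.003,0,0,0,0.087],[-0.0227,-0.0218,-0.003,0,0,0,0.087],[-0.0227,-0.0218,-0.003,0,0,0,0.087],[-0.0227,-0.0218,-0.003,0,0,0,0.087],[-0.0227,-0.0218,-0.003,0,0,0,0.087],[-0.0227,-0.0218,-0.003,0,0,0,0.087],[-0.0227,-0.0218,-0.003,0,0,0,0.087],[-0.0227,-0.0218,-0.003,0,0,0,0.087]]'
python3 -m jog '[[0,0,0,0,0,0.1117,0.087],[0,0,0,0,0,0.1117,0.087],[0,0,0,0,0,0.1117,0.087],[0,0,0,0,0,0.1117,0.087],[0,0,0,0,0,0.1117,0.087],[0,0,0,0,0,0.1117,0.087],[0,0,0,0,0,0.1117,0.087],[0,0,0,0,0,0.1117,0.087],[0,0,0,0,0,0.1117,0.087],[0,0,0,0,0,0.1117,0.087],[0,0,0,0,0,0,0.087],[0,0,0,0,0,0,0.087]]'
python3 -c "
from h import *
print(env.get_obs()['joint_velocities'].round(2)); grab('wrist','w1')"
```

```text
time_s: 0.98
tool_pos: [0.3561, 0.3325, 0.2525]
tool_rot: [-180.0, -0.0, 160.9]
force: [0.9, 0.0, -0.1]
grip_width: 0.0873
grasp_force: 0.0
time_s: 1.82
tool_pos: [0.4993, 0.0524, 0.2827]
tool_rot: [180.0, -0.0, 160.9]
force: [-0.2, -0.3, 0.0]
grip_width: 0.087
grasp_force: 0.0
time_s: 2.82
tool_pos: [0.4989, 0.0539, 0.2824]
tool_rot: [-180.0, -0.0, 97.1]
force: [0.1, 0.2, -0.5]
grip_width: 0.0867
grasp_force: 0.0
[ 0.07  0.05 -0.13 -0.13  0.04  0.09  0.65]
```

View pics/w1.png

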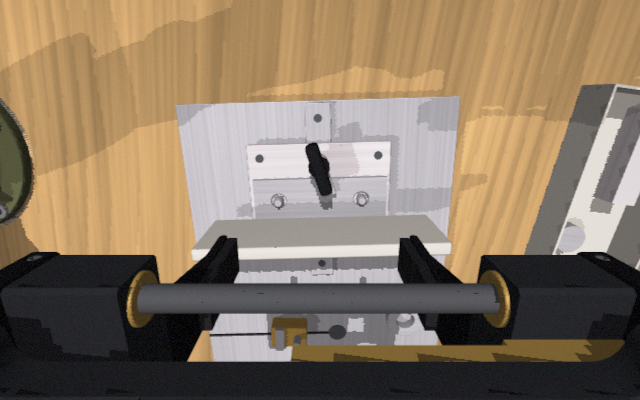

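The wrist view shows the knob bar from (312,147) to (325,193), about 14° off the carriage axis. The plate's top strip lies at rows 247–258 from x≈194 to 450, and the studs are at (278,200) and (361,199). I'll take a second view from about 8 cm away.

```bash
python3 -m jog '[[0.02,0,0,0,0,0,0.087],[0.02,0,0,0,0,0,0.087],[0.02,0,0,0,0,0,0.087],[0.02,0,0,0,0,0,0.087],[0,0,0,0,0,0,0.087],[0,0,0,0,0,0,0.087],[0,0,0,0,0,0,0.087]]'
python3 - <<'E'
from h import *
grab('wrist','w2')
o=[]
for f in ['w1','w2']:
    im=load(f)['im']; g=im.max(2)
    # knob
    m=(g<45).astype(np.uint8); n,l,s,ce=cv2.connectedComponentsWithStats(m)
    for i in range(1,n):
        if 300<s[i][4]<3000: print(f,'blk',s[i],ce[i].round(1), [np.round(t,1).tolist() for t in cv2.minAreaRect(np.argwhere(l==i)[:,::-1].astype(np.float32))[:2]])
    # bright strip columns profile
    for u in [250,320,400]:
        print(f,u,g[205:300,u].tolist() if f=='w1' else g[130:240,u].tolist())
A=load('w1')['im'][130:270,180:470];B=load('w2')['im'][60:260,180:470]
cv2.imwrite('pics/z2.png',cv2.resize(np.vstack([A,B]),None,fx=1.7,fy=1.7,interpolation=2))
E
```

```text
time_s: 3.45
tool_pos: [0.4895, 0.1324, 0.2825]
tool_rot: [-180.0, 0.0, 97.0]
force: [0.4, -0.5, 0.4]
grip_width: 0.0867
grasp_force: 0.0
w1 blk [  0 125  31  98 566] [ 22.3 172.2] [[18.6, 174.9], [24.9, 98.2]]
w1 blk [306 143  26  52 747] [318.6 168.5] [[318.9, 168.6], [52.8, 19.9]]
w1 blk [ 174  236   65   48 1768] [215.1 264.9] [[206.0, 259.5], [47.0, 64.0]]
w1 blk [ 398  236   65   48 1776] [420.9 264.9] [[430.0, 259.5], [64.0, 47.0]]
w1 250 [176, 176, 176, 175, 175, 177, 176, 175, 176, 174, 177, 182, 206, 201, 176, 155, 154, 156, 156, 154, 155, 155, 155, 157, 156, 157, 155, 158, 159, 157, 158, 158, 157, 155, 157, 158, 158, 157, 159, 161, 155, 159, 176, 220, 233, 237, 239, 236, 234, 233, 233, 231, 230, 225, 176, 126, 129, 125, 126, 124, 124, 124, 125, 125, 124, 123, 139, 198, 198, 198, 200, 201, 200, 200, 199, 197, 198, 188, 111, 57, 66, 69, 76, 80, 80, 84, 88, 92, 94, 92, 94, 93, 92, 95, 95]
w1 320 [145, 151, 176, 176, 176, 175, 172, 169, 173, 173, 180, 179, 161, 154, 157, 157, 154, 155, 156, 153, 156, 157, 159, 155, 159, 159, 158, 158, 159, 157, 159, 157, 158, 160, 159, 162, 15
[... 1881 characters left out ...]
24, 233, 234, 234, 235, 234, 236, 230, 208, 190, 130, 129, 130, 128, 127, 88, 22, 9, 18, 20, 18, 15, 22, 24, 25, 26, 26, 28, 31, 33, 31, 27, 36]
w2 400 [218, 219, 219, 218, 217, 218, 215, 216, 215, 217, 218, 217, 215, 213, 213, 213, 213, 212, 210, 207, 207, 207, 203, 180, 177, 178, 175, 175, 173, 158, 131, 129, 151, 213, 208, 208, 211, 207, 209, 207, 207, 209, 206, 207, 208, 209, 209, 208, 209, 209, 209, 208, 210, 210, 208, 208, 210, 209, 208, 207, 207, 207, 207, 204, 205, 205, 205, 204, 203, 203, 204, 202, 202, 201, 202, 201, 202, 203, 202, 202, 201, 200, 203, 202, 202, 203, 200, 201, 201, 202, 201, 199, 201, 200, 200, 201, 203, 201, 201, 201, 199, 201, 199, 197, 200, 200, 203, 184, 51, 49]
```

View pics/z2.png

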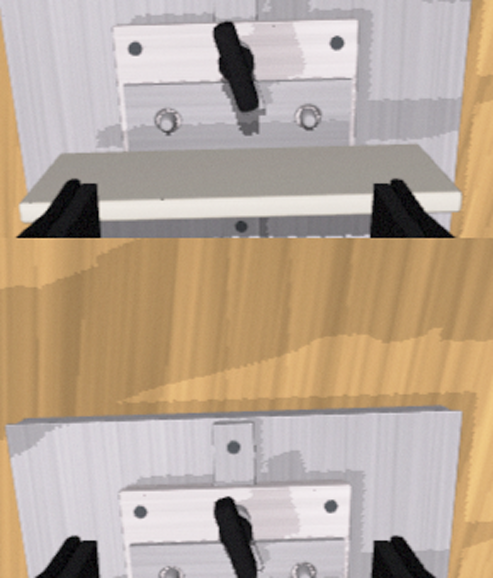

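In the crop, the plate's top strip ends are at w1 pixels (193,254.5) and (450.6,247). The knob is fully visible in both views, so I can triangulate.

```bash
cat > m.py <<'E'
from h import *
t,w1,w2=load('top0'),load('w1'),load('w2')
a=tri(w1,(193,254.5),t,(312.8,261.9)); b=tri(w1,(450.6,247),t,(298.3,165.3))
print('plate ends',a,b,'len',np.linalg.norm(a[0]-b[0]),'mid',(a[0]+b[0])/2,'yaw',np.degrees(np.arctan2(*(b[0]-a[0])[[1,0]])))
for u,v in [(250,253.4),(320,251.5)]: print('line',onz(w1,u,v,.148))
def knob(f):
    im=load(f)['im']; l=cv2.connectedComponentsWithStats((im.max(2)<45).astype(np.uint8))[1]
    i=np.bincount(l[140:265,300:340][l[140:265,300:340]>0]).argmax()
    p=np.argwhere(l==i)[:,::-1].astype(np.float32); m=p.mean(0); d=np.linalg.svd(p-m,full_matrices=False)[2][0]; d*=np.sign(d[1])
    s=(p-m)@d; return m,m+d*s.min(),m+d*s.max()
k1,k2=knob('w1'),knob('w2')
for n,p,q in zip(['c','far','near'],k1,k2): print(n,p.round(1),q.round(1),tri(w1,p,w2,q))
for k,c in((k1,w1),(k2,w2)):
    A,B=onz(c,*k[1],.111),onz(c,*k[2],.111); print('ontop',A,B,(A+B)/2,np.linalg.norm(A-B),np.degrees(np.arctan2(*(A-B)[[1,0]])))
print('studs',[tri(w1,*x) [0]for x in [((278,200),t,(240+193/3.6,0))][:0]], onz(w1,278,199,.072),onz(w1,361,198,.072))
E
python3 m.py
```

```text
plate ends (array([ 0.38351912, -0.03164021,  0.14429204]), [np.float64(0.00010346096300862868), np.float64(0.00010346096300871162)]) (array([0.63766898, 0.0075118 , 0.14286144]), [np.float64(0.0012847903422862912), np.float64(0.0012847903422862135)]) len 0.2571518624837423 mid [ 0.51059405 -0.0120642   0.14357674] yaw 8.757619900696355
line [ 0.4407704  -0.02126625  0.148     ]
line [ 0.50932744 -0.01055921  0.148     ]
c [318.6 168.5] [318.6 236.5] (array([0.4991199 , 0.06174506, 0.09846292]), [np.float64(0.00019220955260338933), np.float64(0.0001922095526034661)])
far [310.4 143.5] [310.9 213. ] (array([0.48728857, 0.08581328, 0.09022513]), [np.float64(0.00020836855334369566), np.float64(0.00020836855334364064)])
near [327. 194.] [326.5 260.5] (array([0.51119542, 0.03726913, 0.10725588]), [np.float64(0.00018931680614480865), np.float64(0.00018931680614471)])
ontop [0.48720328 0.088694   0.111     ] [0.51076434 0.03833763 0.111     ] [0.49898381 0.06351581 0.111     ] 0.05559574812304783 115.07425458923062
ontop [0.48705437 0.09335552 0.111     ] [0.5110349  0.03925134 0.111     ] [0.49904464 0.06630343 0.111     ] 0.05918046676186363 113.90431097247765
studs [] [0.45664772 0.01365134 0.072     ] [0.55371645 0.02708838 0.072     ]
```

The heights agree with the text: knob centre about 0.0985 and plate top about 0.144, where 0.148 is expected. The knob is at (0.499, 0.0645) with its bar at azimuth 114.5°, so the catch is at about 0.29 rad. I'll align above the knob and go part of the way down.

```bash
python3 -m jog '[[0,0,0,0,0,-0.102,0.06],[0,0,0,0,0,-0.102,0.06],[0,0,0,0,0,-0.102,0.06],[-0.022,-0.0065,0,0,0,0,0.06],[-0.022,-0.0065,0,0,0,0,0.06],[-0.022,-0.0065,0,0,0,0,0.06],[0,0,0.03,0,0,0,0.06],[0,0,0.03,0,0,0,0.06],[0,0,0.03,0,0,0,0.06],[0,0,0.03,0,0,0,0.06],[0,0,0,0,0,0,0.06],[0,0,0,0,0,0,0.06]]'
python3 -c "
from h import *
grab('wrist','w3')
o=env.get_obs();print(o['tool_pos'],o['tool_rot'],o['qpos'].round(1))"
```

```text
time_s: 4.5
tool_pos: [0.4981, 0.0639, 0.162]
tool_rot: [-179.8, -0.0, 114.4]
force: [1.0, -0.9, 0.7]
grip_width: 0.0596
grasp_force: 0.0
[0.49953274 0.06443172 0.16366486] [1.79958933e+02 2.20479246e-02 1.14401857e+02] [-35.8   2.4  26.2 109.   -1.1  68.9  15.2]
```

View pics/w3.png

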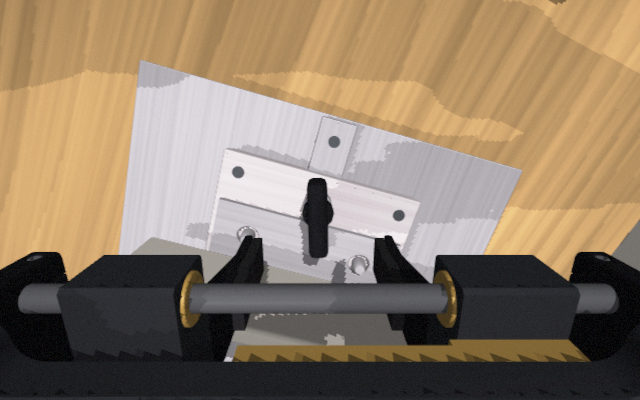

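The bar is vertical in the image at (317,218), centred between the fingers at x≈250 and 390, so it is aligned. Going down and closing.

```bash
python3 -m jog '[[0,0,0.015,0,0,0,0.06],[0,0,0.015,0,0,0,0.06],[0,0,0.015,0,0,0,0.06],[0,0,0.015,0,0,0,0.06],[0,0,0.015,0,0,0,0.06],[0,0,0,0,0,0,0.06],[0,0,0,0,0,0,0.06]]' && python3 -m jog '[[0,0,0,0,0,0,0.01],[0,0,0,0,0,0,0.01],[0,0,0,0,0,0,0.01],[0,0,0,0,0,0,0.01],[0,0,0,0,0,0,0.01],[0,0,0,0,0,0,0.01],[0,0,0,0,0,0,0.01],[0,0,0,0,0,0,0.01]]' 25
```

```text
time_s: 5.13
tool_pos: [0.5002, 0.0652, 0.0892]
tool_rot: [179.9, 0.0, 114.5]
force: [0.2, 1.1, -0.0]
grip_width: 0.0601
grasp_force: 0.0
time_s: 5.8
tool_pos: [0.4972, 0.0644, 0.0875]
tool_rot: [-179.8, -0.0, 114.5]
force: [-3.9, -1.9, 5.4]
grip_width: 0.0225
grasp_force: 25.0
```

The grip width of 22.5 mm means the pads are on the knob's round hub. Friction should still cover 0.06 N·m easily, so I'll turn with a firmer grip and check.

```bash
python3 -m jog '[[0,0,0,0,0,0,0.01],[0,0,0,0,0,-0.07,0.01],[0,0,0,0,0,-0.1,0.01],[0,0,0,0,0,-0.1,0.01],[0,0,0,0,0,-0.1,0.01],[0,0,0,0,0,-0.1,0.01],[0,0,0,0,0,-0.1,0.01],[0,0,0,0,0,-0.1,0.01],[0,0,0,0,0,-0.1,0.01],[0,0,0,0,0,-0.1,0.01],[0,0,0,0,0,-0.1,0.01],[0,0,0,0,0,-0.1,0.01]]' 40
python3 -c "
from h import *
o=env.get_obs();print(o['wrist_torque'],o['tool_rot'],o['qpos'].round(1))"
python3 -m jog '[[0,0,0,0,0,-0.08,0.01],[0,0,0,0,0,-0.06,0.01],[0,0,0,0,0,-0.03,0.01],[0,0,0,0,0,0,0.01],[0,0,0,0,0,0,0.01],[0,0,0,0,0,0,0.01]]'
python3 -c "
from h import *
o=env.get_obs();print(o['wrist_torque'],o['tool_rot'],o['qpos'].round(1)); grab('wrist','w4')
im=load('w4')['im'];cv2.imwrite('pics/w4.png',im)"
```

```text
time_s: 6.8
tool_pos: [0.4954, 0.0617, 0.0874]
tool_rot: [-179.7, -0.5, 176.0]
force: [-11.0, -6.5, 11.9]
grip_width: 0.0221
grasp_force: 40.0
[-1.83755225  2.44220807 -0.06398237] [-179.71757704   -0.46836695  175.95253062] [-30.9   7.   22.  113.7  -2.8  60.3  78.3]
time_s: 7.3
tool_pos: [0.4954, 0.0612, 0.0874]
tool_rot: [-179.8, -0.5, -174.7]
force: [-10.1, -7.0, 11.2]
grip_width: 0.022
grasp_force: 40.0
[-1.85826194  2.40502153 -0.31512013] [-179.78285072   -0.51246995 -174.66225199] [-30.3   7.   21.4 113.7  -2.7  60.3  87.7]
```

View pics/w4.png

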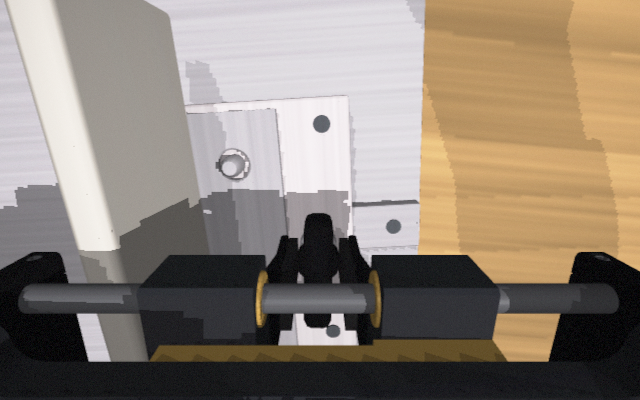

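The reaction torque rose from 0.06 to 0.32 N·m at 87°, and the bar at (318,270) still lines up with the fingers, so the catch is on its end stop. I'll release and rise.

```bash
python3 -m jog '[[0,0,0,0,0,0,0.045],[0,0,0,0,0,0,0.045],[0,0,0,0,0,0,0.045],[0,0,0,0,0,0,0.045],[0,0,0,0,0,0,0.045],[0,0,-0.02,0,0,0,0.045],[0,0,-0.03,0,0,0,0.045],[0,0,-0.03,0,0,0,0.045],[0,0,-0.03,0,0,0,0.045],[0,0,-0.03,0,0,0,0.045],[0,0,-0.03,0,0,0,0.045],[0,0,-0.02,0,0,0,0.045]]'
python3 -m jog '[[0,0.02,0,0,0,-0.05,0.06],[0,0.02,0,0,0,0,0.06],[0,0.02,0,0,0,0,0.06],[0,0.02,0,0,0,0,0.06],[0,0,0,0,0,0,0.06],[0,0,0,0,0,0,0.06],[0,0,0,0,0,0,0.06]]'
python3 -c "
from h import *
grab('wrist','w5');o=env.get_obs();print(o['tool_rot'],o['qpos'].round(1)); c,im=grab('top','top5')
cv2.imwrite('pics/z5.png',np.hstack([load('w5')['im'][:,120:560],cv2.resize(im[150:280,240:350],(339,400),interpolation=2)]))"
```

```text
time_s: 8.35
tool_pos: [0.4999, 0.0657, 0.2809]
tool_rot: [179.9, 0.2, -174.5]
force: [1.0, -0.2, 0.4]
grip_width: 0.0449
grasp_force: 0.0
time_s: 8.93
tool_pos: [0.4882, 0.1441, 0.277]
tool_rot: [-180.0, -0.0, -171.6]
force: [-0.2, -1.2, -0.4]
grip_width: 0.0598
grasp_force: 0.0
[-1.79967665e+02 -2.28085001e-02 -1.71666825e+02] [-35.9  -0.5  16.5  98.5   0.2  82.   78.9]
```

View pics/z5.png

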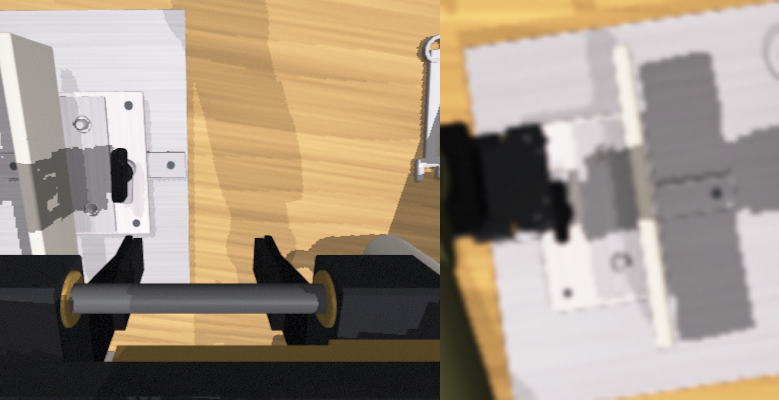

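The catch bar at (121,175) is now parallel to the plate, its free position. I jogged to the +y side, so I'll go back over the plate and measure it from there.

```bash
python3 -m jog '[[0,-0.026,0,0,0,0,0.06],[0,-0.026,0,0,0,0,0.06],[0,-0.026,0,0,0,0,0.06],[0,-0.026,0,0,0,0,0.06],[0,-0.026,0,0,0,0,0.06],[0,-0.026,0,0,0,0,0.06],[0,0,0,0,0,0,0.06],[0,0,0,0,0,0,0.06],[0,0,0,0,0,0,0.06]]'
python3 - <<'E'
from h import *
k=load('w5'); l=cv2.connectedComponentsWithStats((k['im'].max(2)<45).astype(np.uint8))[1]
s=l[140:210,225:260]; i=np.bincount(s[s>0]).argmax(); p=np.argwhere(l==i)[:,::-1]; print(len(p),p.min(0),p.max(0))
q=np.array([onz(k,*x,.111)[:2] for x in p]); d=np.linalg.svd(q-q.mean(0),full_matrices=False)[2][0]; print('bar az',np.degrees(np.arctan2(d[1],d[0])))
grab('wrist','w6'); c=load('w6'); im=c['im']
cv2.imwrite('pics/w6.png',im)
E
```

```text
time_s: 9.78
tool_pos: [0.5109, -0.0098, 0.2775]
tool_rot: [180.0, 0.0, -171.7]
force: [0.4, 0.3, 0.3]
grip_width: 0.0595
grasp_force: 0.0
865 [231 148] [252 201]
bar az 3.370078968082779
```

View pics/w6.png

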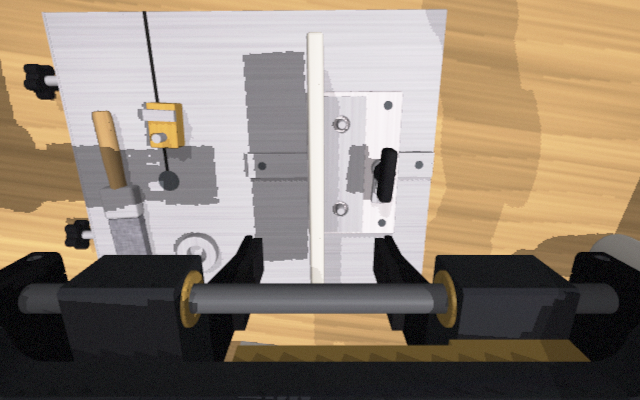

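The plate strip is vertical at x≈315 between the fingers, with its far end at row 33. The bar azimuth of 3.4° puts the catch at about 1.49 rad, which is free. I'll compute the plate line and cross-check its height.

```bash
python3 - <<'E'
from h import *
c=load('w6'); g=c['im']; P=[]
for v in range(45,235,5):
    r=g[v,295:335].min(1).astype(float); x=np.where((g[v,295:335,2]>222))[0]
    if len(x)>5: P.append((v,295+x.min(),295+x.max()+1))
P=np.array(P); print(P[::6].tolist())
Q=np.array([onz(c,(a+b)/2,v+.5,.148)[:2] for v,a,b in P]); k=np.polyfit(Q[:,0],Q[:,1],1); print('yaw',np.degrees(np.arctan(k[0])),'y at .510',np.polyval(k,.51))
far=onz(c,315.5,33,.148); print('far',far, 'far tri', tri(c,(315.5,33),load('w1'),(450.6,247)))
u=np.array([np.cos(np.radians(8.2)),np.sin(np.radians(8.2))]); print('mid',far[:2]-.13*u)
w=[np.linalg.norm(onz(c,a,v,.148)-onz(c,b,v,.148)) for v,a,b in P];print('w',np.mean(w))
print(env.get_obs()['tool_pos'],env.get_obs()['tool_rot'])
E
```

```text
[[45, 309, 323], [75, 309, 335], [105, 310, 323], [135, 310, 323], [165, 311, 323], [195, 311, 324], [225, 312, 324]]
yaw 7.793669809717776 y at .510 -0.010434632882143871
far [ 0.38320288 -0.03048124  0.148     ] far tri (array([0.46858356, 0.04746052, 0.4104376 ]), [np.float64(0.08186299085960617), np.float64(0.08186299085960615)])
mid [ 0.25453197 -0.049023  ]
w 0.01442555535185576
[ 0.51091535 -0.00908507  0.27747534] [ 1.79962415e+02 -1.72781753e-03 -1.71578853e+02]
```

The plate centre is about (0.511,-0.010), its width at z=0.148 comes out at 14.4 mm against 14, and the yaw is 7.8°. Everything agrees, so I'll go down and grip.

```bash
python3 -m jog '[[0,-0.001,0.02,0,0,0.007,0.06],[0,0,0.025,0,0,0,0.06],[0,0,0.025,0,0,0,0.06],[0,0,0.025,0,0,0,0.06],[0,0,0.025,0,0,0,0.06],[0,0,0.02,0,0,0,0.06],[0,0,0.012,0,0,0,0.06],[0,0,0.01,0,0,0,0.06],[0,0,0,0,0,0,0.06],[0,0,0,0,0,0,0.06]]' && python3 -m jog '[[0,0,0,0,0,0,0.005],[0,0,0,0,0,0,0.005],[0,0,0,0,0,0,0.005],[0,0,0,0,0,0,0.005],[0,0,0,0,0,0,0.005],[0,0,0,0,0,0,0.005],[0,0,0,0,0,0,0.005],[0,0,0,0,0,0,0.005],[0,0,0,0,0,0,0.005],[0,0,0,0,0,0,0.005]]' 55
```

```text
time_s: 10.67
tool_pos: [0.5115, -0.0104, 0.1159]
tool_rot: [-180.0, 0.0, -172.0]
force: [1.3, -0.1, 0.1]
grip_width: 0.0599
grasp_force: 0.0
time_s: 11.5
tool_pos: [0.5112, -0.0112, 0.1156]
tool_rot: [-180.0, 0.0, -172.0]
force: [-0.8, -1.4, 1.1]
grip_width: 0.0135
grasp_force: 55.0
```

The grip width is 13.5 mm at 55 N. Next is a slow lift of a few centimetres, then a check.

```bash
python3 -m jog '[[0,0,-0.003,0,0,0,0.005],[0,0,-0.005,0,0,0,0.005],[0,0,-0.005,0,0,0,0.005],[0,0,-0.005,0,0,0,0.005],[0,0,-0.005,0,0,0,0.005],[0,0,-0.005,0,0,0,0.005],[0,0,-0.002,0,0,0,0.005],[0,0,0,0,0,0,0.005],[0,0,0,0,0,0,0.005]]'
python3 -c "
from h import *
o=env.get_obs();print(o['wrist_torque'],o['tool_rot'],o['force'])"
```

```text
time_s: 12.25
tool_pos: [0.5112, -0.0108, 0.1457]
tool_rot: [180.0, 0.0, -172.0]
force: [-0.5, 0.4, -7.3]
grip_width: 0.0135
grasp_force: 55.0
[ 0.01781546 -0.03583286 -0.01928117] [ 1.79991943e+02  1.40581187e-02 -1.72022568e+02] [-0.46929983  0.43847782 -7.29816629]
```

The load is 7.3 N (about 0.74 kg) with almost no moment, so the gauge is free and balanced. Lifting to about 10 cm.

```bash
python3 -m jog '[[0,0,-0.005,0,0,0,0.005],[0,0,-0.01,0,0,0,0.005],[0,0,-0.01,0,0,0,0.005],[0,0,-0.01,0,0,0,0.005],[0,0,-0.01,0,0,0,0.005],[0,0,-0.01,0,0,0,0.005],[0,0,-0.01,0,0,0,0.005],[0,0,-0.005,0,0,0,0.005],[0,0,0,0,0,0,0.005],[0,0,0,0,0,0,0.005],[0,0,0,0,0,0,0.005],[0,0,0,0,0,0,0.005]]'
python3 -m jog '[[0,0,0,0,0,0,0.005],[0,0,0,0,0,0,0.005],[0,0,0,0,0,0,0.005],[0,0,0,0,0,0,0.005],[0,0,0,0,0,0,0.005],[0,0,0,0,0,0,0.005]]'
python3 -c "
from h import *
o=env.get_obs();print(o['wrist_torque'],o['force'],o['joint_velocities'].round(2)); c,s=grab('scene','s7'); c,w=grab('wrist','w7')
cv2.imwrite('pics/z7.png',np.hstack([cv2.resize(s[100:300,220:420],(400,400)),w[:,120:520]]))"
```

```text
time_s: 13.25
tool_pos: [0.5107, -0.0108, 0.2148]
tool_rot: [-180.0, -0.1, -172.0]
force: [0.3, -0.2, -7.4]
grip_width: 0.0135
grasp_force: 55.0
time_s: 13.75
tool_pos: [0.5112, -0.0108, 0.2156]
tool_rot: [-180.0, 0.0, -172.0]
force: [-0.8, -0.5, -8.2]
grip_width: 0.0135
grasp_force: 55.0
[0.02125931 0.03276197 0.02514467] [-0.76490172 -0.50414567 -8.20171337] [-0.02  0.02 -0.03  0.04  0.03 -0.06 -0.06]
```

View pics/z7.png

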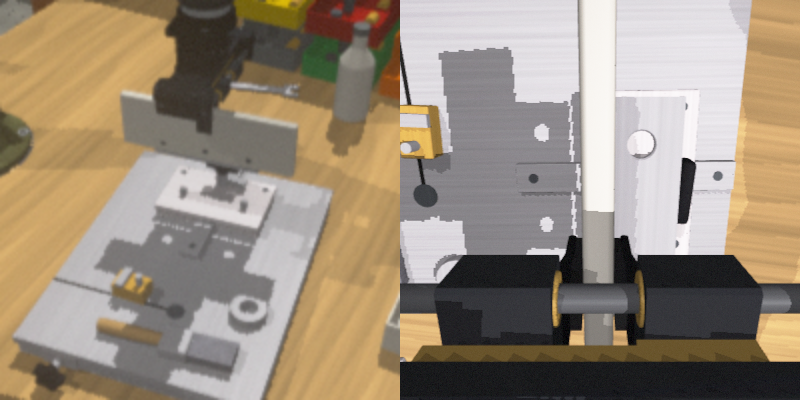

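The gauge hangs level in the fingers at about (210,130), 10 cm above the carriage. Both studs are bare, the catch is open at (686,190), and nothing else has moved. Handing in.

```bash
python3 -c "
from cell import env
print(env.sign_off())"
```

```text
the job is handed in; nothing more can be done
None
```

I turned the catch to its anticlockwise end stop (about 1.49 rad measured), lifted the gauge straight up off its studs, and handed the job in with it held still and level about 10 cm above its seat; the other things stayed where they were, and sign-off gave no verdict.

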